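Clear the enclosure lid of punched slugs and hold it open for inspection

TASK

Use the scraper block to sweep the three loose steel slugs off the shut lid of the grey enclosure into the aluminium tray beside it, without touching them with the fingers, then set the scraper back down on the bench, off the plywood board. Only then lift the lid by its bar and hold it open at 60 degrees from shut: it falls shut by itself, so finish, and stay, holding it there, with the gripper alone carrying it. Leave the multimeter, the pen cup and the relay where they stand.

Things in the scene. Friction and masses are not known exactly. Their poses are not given: they have to be found in the camera images.
- board: Fixed plywood board 240 (x) x 400 (y) x 15 mm; origin: centre of its underside, on the bench; yaw within 0.2 rad. In its middle stands a fixed grey enclosure 180 (x) x 200 (y) mm with a hinged lid. Shut, the lid is level, its top face 95 mm above the bench, and spans board x -96 to +90 mm, y -108 to +108 mm.
- lid (a joint): Angle of the lid in rad: 0 shut, grows as its near (-x) edge is lifted; 60 degrees open is 1.047; stop at 1.4. The lid plate is 4 mm thick, weighs about 0.45 kg (0.3 to 0.6), has no spring and almost no friction, and falls shut from any angle when let go.
- lid_bar (a point): Centre of the lid's round steel bar handle, 10 mm thick, 90 mm long, parallel to the hinge, on a post at each end, axis 35 mm above the lid's top face. Shut: board x -72, y 0 mm, 130 mm above the bench. From the hinge axis: 162 mm along the plate, 39 mm along its normal. Pinched across from above it rolls between the pads as the lid turns. Site z: out of the lid's top face.
- lid_hinge (a point): Middle of the lid's hinge axis, which lies along the lid's far edge, parallel to board y: board x +90, y 0 mm, 91 mm above the bench. It does not move.
- tray: Fixed open aluminium tray 170 (x) x 85 (y) x 30 mm high, walls 3 mm, rim 45 mm above the bench; origin: centre of its underside; axes as the board's. Against the enclosure's left (+y) or right (-y) side, centre at board x 10, y +-145.5 mm, its near wall under the lid's overhanging side edge: a slug pushed slowly over it drops in. A resistor bank is on the other side.
- slug0: Loose bright punched steel disc, 22 mm across, 4 mm thick, 12 g, lying flat on the lid; origin: centre of its underside. The slugs start between x -16 and +56 mm, y -50 and +50 mm of the board's frame.
- slug1: Another slug, the same.
- slug2: Another slug, the same.
- scraper: Loose scraper block, about 90 g: black rubber foot 110 (x) x 30 (y) x 15 mm, on it a plain wooden grip rib 80 (x) x 18 (y) mm, up to 56 mm above the underside; origin: centre of the underside; z up. Starts upright on the bench left or right of the board.
- meter: Bystander: black hand multimeter lying flat, 150 x 75 x 38 mm, on the other side of the board from the scraper; origin: centre of underside.
- cup: Bystander: white cup with pens, 84 mm across, about 145 mm high, far right on the bench; origin: centre of underside.
- relay: Bystander: small relay 50 x 35 x 60 mm, far left on the bench; origin: centre of underside.
Not all that is in view belongs to the job. Leave any blue, orange or red look-alike of the scraper alone.

How it is judged:
On the way, in this order (a step that is already met when the one before it is completed fails the run):
1. the scraper is held in the gripper over the shut lid (contact force between the fingers and scraper above 1 N and z of scraper in the frame of board above 0.08 m and x of scraper in the frame of board between -0.1 and 0.1 m and y of scraper in the frame of board between -0.14 and 0.14 m and value of joint lid below 0.1 rad), for 0.1 s.
2. all three slugs lie in the tray, the lid still shut (x of slug0 in the frame of tray between -0.084 and 0.084 m and y of slug0 in the frame of tray between -0.042 and 0.042 m and z of each of slug0, slug1, slug2 in the frame of tray below 0.03 m and x of slug1 in the frame of tray between -0.084 and 0.084 m and y of slug1 in the frame of tray between -0.042 and 0.042 m and x of slug2 in the frame of tray between -0.084 and 0.084 m and y of slug2 in the frame of tray between -0.042 and 0.042 m and value of joint lid below 0.1 rad), for 0.2 s.
3. the scraper lies on the bench off the board, let go, the lid still shut (height (world z) of scraper below 0.03 m and (x of scraper in the frame of board below -0.12 m or x of scraper in the frame of board above 0.12 m or y of scraper in the frame of board below -0.2 m or y of scraper in the frame of board above 0.2 m) and contact force between the fingers and scraper below 0.1 N and linear speed of scraper below 0.05 m/s and value of joint lid below 0.1 rad), for 0.2 s.
4. the gripper holds the lid open at 60 degrees (value of joint lid between 0.925 and 1.169 rad and contact force between the fingers and lid above 0.3 N), for 0.3 s.
At the end, for the whole second after the job is handed in: The lid stands still (under 0.1 rad/s) at 60 degrees open, 7 either way (0.925 to 1.169 rad), the fingers pressing on it with over 0.3 N; all three slugs lie in the tray; the scraper rests on the bench, off the plywood board, its origin under 30 mm high, untouched by the fingers (all of step 4 and velocity of joint lid between -0.1 and 0.1 rad/s and x of slug0 in the frame of tray between -0.084 and 0.084 m and y of slug0 in the frame of tray between -0.042 and 0.042 m and z of each of slug0, slug1, slug2 in the frame of tray below 0.03 m and x of slug1 in the frame of tray between -0.084 and 0.084 m and y of slug1 in the frame of tray between -0.042 and 0.042 m and x of slug2 in the frame of tray between -0.084 and 0.084 m and y of slug2 in the frame of tray between -0.042 and 0.042 m and height (world z) of scraper below 0.03 m and (x of scraper in the frame of board below -0.12 m or x of scraper in the frame of board above 0.12 m or y of scraper in the frame of board below -0.2 m or y of scraper in the frame of board above 0.2 m) and contact force between the fingers and scraper below 0.1 N and linear speed of scraper below 0.05 m/s); the arm keeps its last pose, push and grip.
It fails at once if a slug is touched by the fingers (contact force between the fingers and slug0 above 0.3 N or contact force between the fingers and slug1 above 0.3 N or contact force between the fingers and slug2 above 0.3 N).
It fails at once if the lid is lifted while a slug is still on it (value of joint lid above 0.12 rad and z of any of slug0, slug1, slug2 in the frame of board above 0.07 m).
It fails at once if the multimeter, the pen cup or the relay is moved by more than 30 mm (distance of any of meter, cup, relay from where it was at the start of the episode above 0.03 m).
It also fails if it takes over 67 s, if anything falls off the work surface, if the arm or the gripper's body presses on something with over 40 N, if the wrist force passes 120 N, or if a joint passes its speed limit or range.

ROBOT

A 7-joint arm with a two-finger parallel gripper is mounted at the origin on the work surface. World frame = base frame: x ahead of the robot, y to its left, z up, the work surface at z = 0. Lengths are in m, angles in rad, forces in N, time in s.
With the tool pointing down it reaches from about 0.35 to 0.9 m from the base axis. Payload 19.9 kg.
Tool frame: the origin (TCP) lies midway between the tips of the shut fingers; the grasp point (between the pads) lies 19 mm behind it; z points along the fingers, y is the direction in which the jaws open and shut (so a half turn about z gives the same grasp; the last joint's range is limited). The gripper opens to 85 mm and grips with 20 to 120 N. Pads are 22 mm wide; open, the fingers measure 114 mm over their backs; the gripper's body (76 mm by 85 mm) begins 54 mm behind the grasp point. The pads swing forward as they close: fully open they stand 13 mm farther back than shut.
Start: joints at [-1.188, 0.417, -0.01, 1.614, 0.005, 1.111, -0.053], TCP at [0.258, 0.569, 0.231] pointing down, gripper open.
Joint ranges: [-2.81, 2.81], [-0.39, 2.02], [-1.27, 1.25], [0.06, 2.57], [-1.19, 4.33], [0.19, 2], [-2.82, 2.82]. Speed limits (rad/s): [1.89, 1.89, 2.39, 2.39, 3.01, 3.01, 3.01].

INTERFACE

Orientations are given as a rotation vector (axis times angle).
In Python, from workcell import monitor, camera, camera_params, arm, models gives the robot as it stands.
- The arm moves only by the tool send_rows, never from a script. Its argument "commands" is a list of rows, each a list of 7 numbers: the shift along the tool's x, y, z in m, then the turn, a rotation vector about the tool's x, y, z in degrees, then the finger opening in m, from 0 to 0.0854. A call has 1 to 10 rows; each row shifts and turns the commanded pose from where the row before left it, along the tool's axes as they then stand; what a row does not reach is not made up. A row lasts 1/10 s, in which the tool goes at most 50 mm and 8.59 degrees, less where a joint would pass 70% of its speed; a pose out of reach is approached as far as the arm can. A call with a gripper value outside its range is refused whole. The fingers move at their own pace and stop on an object; "force" is the grip in N (left out, the last holds). Time passes only in rows, so rows that do not move let the fingers close. It gives the time, the measured TCP pose, the force and the opening at its end, in the units of the state.
- monitor.state(): the state, without advancing time (a new reading comes with each control period).
- camera(name): name is "scene" or "side" or "wrist"; returns the picture (420x560x3 uint8, red, green, blue); there is no depth.
- camera_params(name): a dict with "camera_matrix" (3x3 intrinsics, pixels), "R" (3x3) and "t" (3): a world point X has camera coordinates R X + t. Camera axes: x right, y down, z forward; pixel columns grow to the right and rows downward; lengths in m; the calibration is good to about 2 mm. A picture is of the moment at which its call begins: read the wrist's pose just before it. camera_params takes no time and is no camera call; for the wrist camera it gives the pose at the moment of the call.
- arm.sign_off(): hands the job in, once; it reports no verdict.
Trained networks look in the newest picture that a camera, given by its name, has taken for a name from the list of things; names that differ only in an ending like _2 or _b are one class to them, and where a whole thing is asked for, a point or a joint stands for the part that bears it (a point fixed in the world has none). Each returns a list of dicts, best first, with "conf" (0 to 1); they miss things now and then, are a little off and sometimes report something else, mostly with a low value. They report only what shows in the picture. A call takes as long as a camera call. They do not tell look-alikes from the thing itself.
- models.boxes_of(camera, thing): "centre" ([column, row] in pixels, amid what is visible of it).
- models.spot_point(camera, thing): "centre" ([column, row] in pixels: a listed point, or the origin of a listed thing).
The state is a dict: "t": time; "joints": joint angles; "qvel": joint speeds; "joint_torque": joint torques, N m; "position": TCP position; "eef_rot": TCP orientation; "force": force on the tool from outside, world axes, zero at the start; "ft_torque": the same for the moment, N m; "width": opening from 0.0 (shut) to 1.0 (fully open).
Only numpy, scipy, OpenCV 4.12 (cv2) and the standard library are available. Lean on these libraries where they do the work, as an engineer would, in place of code of your own. Each camera call takes 0.05 s, during which the arm holds its last target. There are 200 camera calls.

## Working session

There is one attempt and no reset: what is moved stays moved. The work goes in short steps, Python scripts to look and compute and a tool call to move; the robot and the scene stay as the last step left them, time stands still between calls to the robot, and variables do not carry over. Pictures are saved under pics/ and viewed, about 8 in all and at most 12, crops included, and the job is handed in when it is done.

Besides the shell and the picture viewer there is one more tool, called as name(argument=value, ...), one argument or row to a line, values as JSON. send_rows: Moves the arm, as the interface text tells. Its arguments: {"type":"object","properties":{"commands":{"type":"array"},"force":{"type":"number"}},"required":["commands"]}

```bash
mkdir -p pics; ls
cat > h.py <<'E'
import numpy as np,cv2
from workcell import monitor,camera,camera_params,arm,models
from scipy.spatial.transform import Rotation as R
def ray(cam,uv,z,P=None):
    P=P or camera_params(cam);K,Rm,t=[np.array(P[k],float) for k in("camera_matrix","R","t")]
    d=Rm.T@np.linalg.solve(K,[uv[0],uv[1],1]);c=-Rm.T@t
    return c+d*(z-c[2])/d[2]
def proj(cam,X,P=None):
    P=P or camera_params(cam);K,Rm,t=[np.array(P[k],float) for k in("camera_matrix","R","t")]
    p=K@(Rm@np.array(X)+t);return p[:2]/p[2]
def save(cam,n):
    im=camera(cam);cv2.imwrite(f"pics/{n}.png",im[:,:,::-1]);return im
E
python3 - <<'E'
from h import *
a=save("scene","a");b=save("side","b")
cv2.imwrite("pics/ab.png",np.hstack([cv2.resize(a,(800,600))])[:,:,::-1])
zs=dict(board=0,lid_bar=.13,lid_hinge=.091,tray=.015,slug0=.095,scraper=0,meter=0,cup=0,relay=0)
for c in("scene","side"):
  for n,z in zs.items():
    for r in models.spot_point(c,n)[:5]:
      print(c,n,round(r["conf"],2),np.round(r["centre"]),np.round(ray(c,r["centre"],z),3))
s=monitor.state();print(s)
E
```

```text
pics
scene board 0.6 [252. 240.] [ 0.572 -0.036  0.   ]
scene board 0.37 [246. 219.] [ 0.487 -0.145  0.   ]
scene lid_bar 0.7 [271. 200.] [ 0.499 -0.017  0.13 ]
scene lid_hinge 0.89 [234. 230.] [ 0.668 -0.023  0.091]
scene tray 0.62 [288. 253.] [0.566 0.113 0.015]
scene slug0 0.55 [237. 220.] [ 0.626 -0.053  0.095]
scene slug0 0.48 [248. 221.] [ 0.604 -0.027  0.095]
scene slug0 0.41 [257. 221.] [ 0.584 -0.003  0.095]
scene scraper 0.84 [326. 276.] [0.567 0.262 0.   ]
scene scraper 0.83 [309. 327.] [0.774 0.356 0.   ]
scene scraper 0.77 [405. 291.] [0.468 0.478 0.   ]
scene scraper 0.74 [422. 267.] [0.326 0.46  0.   ]
scene scraper 0.73 [374. 269.] [ 0.438  0.356 -0.   ]
scene meter 0.71 [212. 191.] [ 0.426 -0.388  0.   ]
scene cup 0.67 [162. 212.] [ 0.66  -0.402  0.   ]
scene relay 0.76 [345. 308.] [0.645 0.386 0.   ]
side board 0.59 [292. 245.] [ 0.559 -0.023  0.   ]
side lid_bar 0.57 [260. 211.] [ 0.483 -0.019  0.13 ]
side lid_hinge 0.62 [333. 219.] [ 0.657 -0.043  0.091]
side tray 0.51 [288. 206.] [0.576 0.11  0.015]
side tray 0.34 [264. 389.] [ 0.429 -0.377  0.015]
side slug0 0.6
[... 448 characters left out ...]
[292. 156.] [0.645 0.369 0.   ]
{'t': 1.0, 'joints': array([-1.1875128 ,  0.41741337, -0.01032095,  1.613623  ,  0.00473683,
        1.11067494, -0.05298602]), 'qvel': array([ 0.00081473,  0.00025346, -0.00110272,  0.0011182 ,  0.00026603,
       -0.00096001, -0.00078628]), 'joint_torque': array([-1.25296432e-03, -8.64213109e+01,  6.77248109e-01, -4.35198784e+01,
        1.90076506e-02,  2.08213285e-03, -1.72081587e-05]), 'position': array([0.25756288, 0.56943554, 0.23124198]), 'eef_rot': array([ 6.62152901e-01,  3.07097382e+00, -1.61622114e-04]), 'force': array([-0.83109177, -0.35377837, -0.15834015]), 'ft_torque': array([ 0.04243561, -0.00633784, -0.07303371]), 'width': 0.9990969507411418}
```

View pics/ab.png

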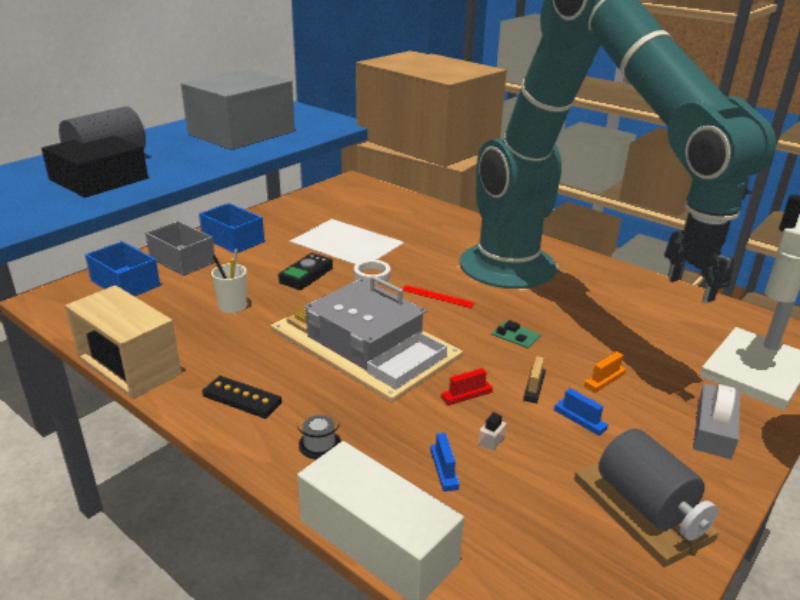

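View pics/b.png

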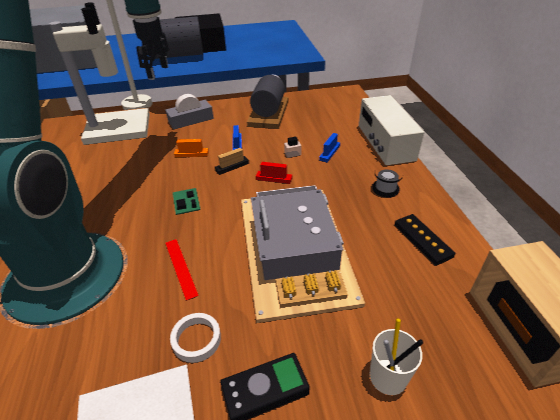

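The wooden-grip, black-footed scraper is at scene px (374,269), near (0.44, 0.357). The red, blue and orange ones are look-alikes. The tray is on the +y side, and three slugs sit mid-lid. I'll move over the scraper for a wrist view.

send_rows(
  commands=[
    [-0.025,-0.012,-0.005,0,0,0,0.0854],
    [-0.025,-0.012,-0.005,0,0,0,0.0854],
    [-0.025,-0.012,-0.005,0,0,0,0.0854],
    [-0.025,-0.012,-0.005,0,0,0,0.0854],
    [-0.025,-0.012,-0.005,0,0,0,0.0854],
    [-0.025,-0.012,-0.005,0,0,0,0.0854],
    [-0.025,-0.012,-0.005,0,0,0,0.0854],
    [-0.025,-0.012,-0.005,0,0,0,0.0854],
    [-0.025,-0.012,-0.005,0,0,0,0.0854],
    [-0.025,-0.012,-0.005,0,0,0,0.0854],
  ],
)

```text
t: 2.0
position: [0.4365, 0.3561, 0.2816]
eef_rot: [0.662, 3.071, 0.0]
force: [0.7, 0.5, 1.0]
width: 1.0
```

```bash
cat >> h.py <<'E'
def pose():
    s=monitor.state();return np.array(s["position"]),R.from_rotvec(s["eef_rot"])
def shift(target,yaw=None):
    "tool-frame shift to world target; yaw = wanted world heading (deg) of tool y axis (mod 180)"
    p,r=pose();d=r.inv().apply(np.array(target)-p);y=r.as_matrix()[:,1];h=np.degrees(np.arctan2(y[1],y[0]))
    print("pos",np.round(p,4),"yhead",round(h,1),"shift",np.round(d,4),"tilt",np.round(r.as_matrix()[2],3))
    if yaw is not None:
        t=(yaw-h+90)%180-90;print("turn about tool z (deg):",round(-t,2))
E
python3 - <<'E'
from h import *
P=camera_params("wrist");save("wrist","w1")
shift([.44,.357,.3])
for r in models.spot_point("wrist","scraper")+models.boxes_of("wrist","scraper"): print(r["conf"],r["centre"],ray("wrist",r["centre"],0,P))
E
```

```text
pos [0.44   0.3523 0.2825] yhead 65.4 shift [ 0.0019  0.0043 -0.0175] tilt [-0.002  0.    -1.   ]
0.95 [360.6, 358.0] [0.77034891 0.35930335 0.        ]
0.85 [309.9, 46.6] [0.3131282 0.4590942 0.       ]
0.76 [368.1, 164.2] [0.47652842 0.47580757 0.        ]
0.62 [275.9, 173.8] [0.43744066 0.35793633 0.        ]
0.6 [254.0, 275.0] [0.56268233 0.26559992 0.        ]
0.92 [311.1, 46.7] [0.31382665 0.46037421 0.        ]
0.87 [374.2, 166.8] [0.48320597 0.48210767 0.        ]
0.78 [274.3, 178.6] [0.44253237 0.35325659 0.        ]
0.62 [353.2, 359.4] [0.76799072 0.34734482 0.        ]
```

View pics/w1.png

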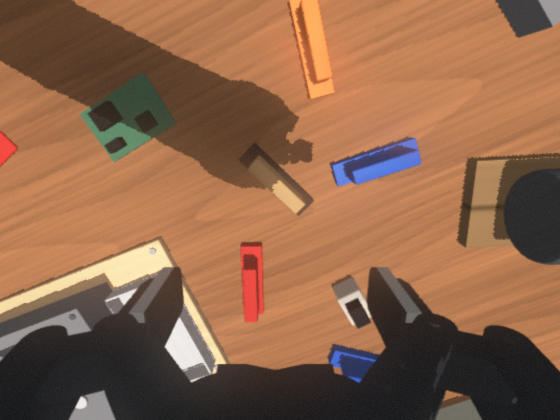

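The wrist view has the scraper centre at px (275,178), with its long axis running from upper-left to lower-right. I'll get its heading, then fit the board from a wrist view above the lid.

Run:
```python
from h import *
im=cv2.imread("pics/w1.png");P=camera_params("wrist")
c=im[130:230,220:330];cv2.imwrite("pics/c1.png",cv2.resize(c,None,fx=6,fy=6,interpolation=cv2.INTER_CUBIC))
shift([.50,-.02,.36],90)
```

```text
pos [0.4371 0.3558 0.2817] yhead 65.5 shift [-0.2132 -0.3158 -0.0783] tilt [-0.001  0.    -1.   ]
turn about tool z (deg): -24.51
```

View pics/c1.png

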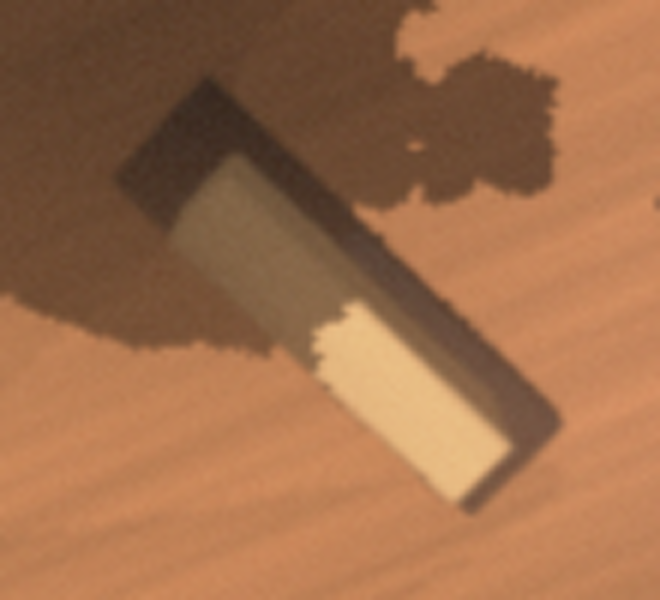

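Run:
```python
from h import *
P=camera_params("wrist")
for z,pts in((.015,[(254.5,142.8),(239.2,159.7),(298.3,215.5),(313.7,200.3)]),(.056,[(259.5,155.3),(248,169.2),(295,213.7),(305.3,204.5)])):
    w=np.array([ray("wrist",p,z,P) for p in pts]);m=w.mean(0)
    a=(w[2]+w[3]-w[0]-w[1])/2;print(z,np.round(w[:,:2],4).tolist(),m,np.hypot(*a[:2]),np.degrees(np.arctan2(a[1],a[0])))
```

```text
0.015 [[0.3884, 0.3504], [0.3995, 0.3233], [0.5002, 0.3627], [0.4892, 0.3899]] [0.44434348 0.35654797 0.015     ] 0.10821771759255285 21.393146656239935
0.056 [[0.4017, 0.3532], [0.4106, 0.3341], [0.4833, 0.3624], [0.4778, 0.3783]] [0.44337129 0.35701613 0.056     ] 0.0790815170043382 19.75095293546653
```

send_rows(
  commands=[
    [-0.0213,-0.0316,-0.008,0,0,0,0.0854],
    [-0.0213,-0.0316,-0.008,0,0,0,0.0854],
    [-0.0213,-0.0316,-0.008,0,0,0,0.0854],
    [-0.0213,-0.0316,-0.008,0,0,0,0.0854],
    [-0.0213,-0.0316,-0.008,0,0,0,0.0854],
    [-0.0213,-0.0316,-0.008,0,0,0,0.0854],
    [-0.0213,-0.0316,-0.008,0,0,0,0.0854],
    [-0.0213,-0.0316,-0.008,0,0,0,0.0854],
    [0,0,0,0,0,0,0.0854],
    [0,0,0,0,0,0,0.0854],
  ],
)

```text
t: 3.15
position: [0.4869, 0.0569, 0.3454]
eef_rot: [0.663, 3.071, 0.0]
force: [-0.1, 0.9, -0.5]
width: 1.005
```

Run:
```python
from h import *
P=camera_params("wrist");im=save("wrist","w2")
shift([.44,.357,.3])
for n,z in dict(board=0,lid_bar=.13,lid_hinge=.091,tray=.015,slug0=.095).items():
  for r in models.spot_point("wrist",n)[:4]: print(n,round(r["conf"],2),np.round(r["centre"]),np.round(ray("wrist",r["centre"],z,P),3))
```

```text
pos [0.4868 0.0577 0.3451] yhead 65.7 shift [0.1656 0.2537 0.0452] tilt [ 0.  0. -1.]
board 0.96 [240. 230.] [ 0.559 -0.039  0.   ]
lid_bar 0.88 [210. 217.] [ 0.492 -0.029  0.13 ]
lid_hinge 0.95 [266. 308.] [ 0.656 -0.033  0.091]
tray 0.6 [332. 209.] [0.582 0.112 0.015]
tray 0.33 [242. 278.] [ 0.632 -0.068  0.015]
slug0 0.72 [242. 274.] [ 0.59  -0.039  0.095]
slug0 0.67 [272. 262.] [0.591 0.006 0.095]
slug0 0.48 [222. 291.] [ 0.602 -0.076  0.095]
slug0 0.37 [458.  50.] [0.44  0.305 0.095]
```

View pics/w2.png

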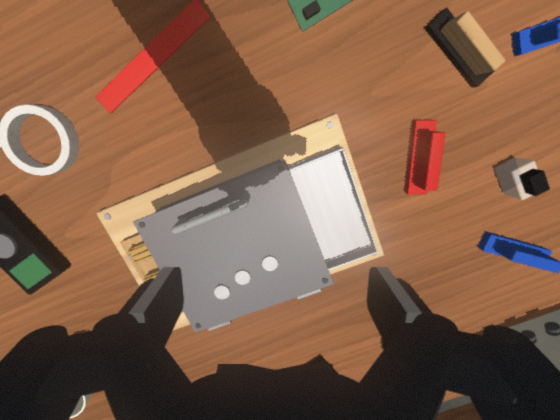

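This wrist view shows the whole lid, the tray on +y, and the slugs at px (270,264), (242,277) and (222,292). I'll fit the board pose from the corners.

Run:
```python
from h import *
from scipy.optimize import least_squares
P=camera_params("wrist")
obs=[((-.12,.2,.015),(337,115)),((-.12,-.2,.015),(97,212)),((.12,.2,.015),(383,256)),
((-.096,-.108,.095),(136,222)),((.09,.108,.095),(332,283)),((.09,-.108,.095),(195,331)),((-.096,.108,.095),(282,162)),
((-.072,0,.13),(210,217)),((.09,0,.091),(266,308))]
def f(q):
    c,s=np.cos(q[2]),np.sin(q[2])
    return np.concatenate([proj("wrist",(q[0]+c*a[0]-s*a[1],q[1]+s*a[0]+c*a[1],a[2]),P)-np.array(u) for a,u in obs])
r=least_squares(f,[.565,-.03,-.05],loss="soft_l1");print(r.x,np.round(r.fun.reshape(-1,2),1).tolist())
q=r.x;M=np.array([[np.cos(q[2]),-np.sin(q[2])],[np.sin(q[2]),np.cos(q[2])]])
for u in((270,264),(242,277),(222,292)):
    w=ray("wrist",u,.099,P);print(w,"board",M.T@(w[:2]-q[:2]))
np.save("q.npy",q)
# scraper here
for z,p in((.056,(457,15)),(.056,(502,65))): print(ray("wrist",p,z,P))
shift([.443,.357,.20],20.5+90)
```

```text
[ 0.56367637 -0.03247505 -0.04226683] [[1.1, -1.9], [-2.0, 0.8], [1.9, 0.2], [-3.8, -0.0], [2.3, 1.7], [-0.2, 2.4], [4.0, -1.7], [-0.5, 0.1], [-3.2, 0.1]]
[0.59062969 0.00393252 0.099     ] board [0.02539087 0.03751395]
[ 0.59269966 -0.03915195  0.099     ] board [ 0.02927949 -0.00544459]
[ 0.60218786 -0.07471001  0.099     ] board [ 0.0402617  -0.04056997]
[0.40298557 0.33510926 0.056     ]
[0.47986835 0.37220142 0.056     ]
pos [0.4868 0.0574 0.3451] yhead 65.7 shift [0.163  0.2552 0.1451] tilt [ 0. -0. -1.]
turn about tool z (deg): -44.76
```

Board fit: centre (0.564, -0.032), yaw -0.042. Next I'll go above the scraper and turn.

send_rows(
  commands=[
    [0.0163,0.0255,0.0145,0,0,0,0.0854],
    [0.0163,0.0255,0.0145,0,0,0,0.0854],
    [0.0163,0.0255,0.0145,0,0,0,0.0854],
    [0.0163,0.0255,0.0145,0,0,0,0.0854],
    [0.0163,0.0255,0.0145,0,0,0,0.0854],
    [0.0163,0.0255,0.0145,0,0,0,0.0854],
    [0.0163,0.0255,0.0145,0,0,0,0.0854],
    [0.0163,0.0255,0.0145,0,0,0,0.0854],
    [0.0163,0.0255,0.0145,0,0,0,0.0854],
    [0.0163,0.0255,0.0145,0,0,0,0.0854],
  ],
)

```text
t: 4.45
position: [0.4429, 0.3576, 0.1995]
eef_rot: [-0.661, -3.071, 0.0]
force: [0.5, 0.0, -0.2]
width: 0.999
```

send_rows(
  commands=[
    [0,0,0,0,0,-7.5,0.0854],
    [0,0,0,0,0,-7.5,0.0854],
    [0,0,0,0,0,-7.5,0.0854],
    [0,0,0,0,0,-7.5,0.0854],
    [0,0,0,0,0,-7.5,0.0854],
    [0,0,0,0,0,-7.5,0.0854],
    [0,0,0,0,0,0,0.0854],
    [0,0,0,0,0,0,0.0854],
  ],
)

```text
t: 5.25
position: [0.4434, 0.3562, 0.2002]
eef_rot: [0.557, -3.091, 0.0]
force: [-0.3, 0.0, -0.4]
width: 1.002
```

Run:
```python
from h import *
P=camera_params("wrist");save("wrist","w3")
shift([.4435,.357,.022],110.8);print(monitor.state()["joints"])
for r in models.spot_point("wrist","scraper"): print(r["conf"],r["centre"],ray("wrist",r["centre"],0,P))
```

```text
pos [0.4434 0.3561 0.2002] yhead 110.5 shift [-0.0004  0.0008  0.1782] tilt [ 0. -0. -1.]
turn about tool z (deg): -0.35
[-0.71094448  0.34983733 -0.0245432   1.78813042  0.00993292  1.00397182
  1.18844882]
0.96 [164.3, 255.4] [0.56682272 0.26331357 0.        ]
0.93 [410.6, 106.3] [0.3160443  0.45794714 0.        ]
0.88 [361.3, 250.6] [0.47993867 0.4786788  0.        ]
0.74 [274.3, 186.6] [0.44377279 0.35612923 0.        ]
```

View pics/w3.png

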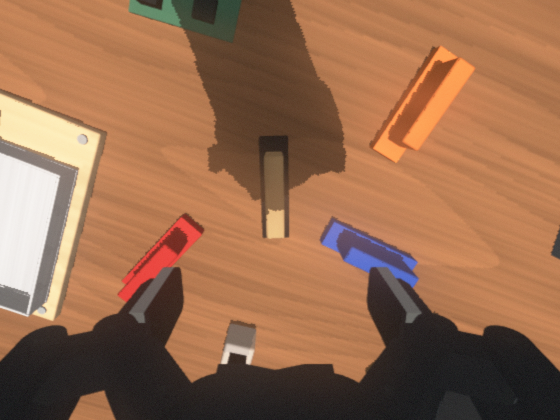

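The scraper rib is vertical in the image, midway between the fingers, and the path is clear. Descend and grip.

send_rows(
  commands=[
    [0,0.001,0.025,0,0,0,0.0854],
    [0,0,0.025,0,0,0,0.0854],
    [0,0,0.025,0,0,0,0.0854],
    [0,0,0.025,0,0,0,0.0854],
    [0,0,0.025,0,0,0,0.0854],
    [0,0,0.025,0,0,0,0.0854],
    [0,0,0.018,0,0,0,0.0854],
    [0,0,0.01,0,0,0,0.0854],
    [0,0,0,0,0,0,0.0854],
    [0,0,0,0,0,0,0.0854],
  ],
)

```text
t: 6.35
position: [0.4434, 0.3572, 0.0229]
eef_rot: [-0.562, 3.09, 0.0]
force: [0.7, 0.2, 0.1]
width: 1.003
```

send_rows(
  commands=[
    [0,0,0,0,0,0,0.0],
    [0,0,0,0,0,0,0.0],
    [0,0,0,0,0,0,0.0],
    [0,0,0,0,0,0,0.0],
    [0,0,0,0,0,0,0.0],
    [0,0,0,0,0,0,0.0],
    [0,0,0,0,0,0,0.0],
    [0,0,0,0,0,0,0.0],
    [0,0,0,0,0,0,0.0],
  ],
  force=40,
)

```text
t: 7.25
position: [0.4433, 0.357, 0.0225]
eef_rot: [-0.563, 3.09, 0.0]
force: [-1.4, -1.0, 5.5]
width: 0.201
```

send_rows(
  commands=[
    [0,0,-0.02,0,0,0,0.0],
    [0,0,-0.03,0,0,0,0.0],
    [0,0,-0.03,0,0,0,0.0],
    [0,0,-0.03,0,0,0,0.0],
    [0,0,-0.03,0,0,0,0.0],
    [0,0,-0.03,0,0,0,0.0],
    [0,0,0,0,0,0,0.0],
  ],
)

```text
t: 7.95
position: [0.4444, 0.3581, 0.196]
eef_rot: [-0.562, 3.086, 0.004]
force: [0.5, 0.2, -0.4]
width: 0.2
```

Run:
```python
from h import *
s=monitor.state();print(s["width"],s["force"])
q=np.load("q.npy");c,sn=np.cos(q[2]),np.sin(q[2])
b=lambda x,y:(q[0]+c*x-sn*y,q[1]+sn*x+c*y)
print("start",b(.03,-.077),"end",b(.03,.1))
shift([*b(.03,-.077),.19],90+np.degrees(q[2]))
im=save("side","s2")
cv2.imwrite("pics/s2c.png",cv2.resize(im[60:260,140:400],None,fx=3,fy=3)[:,:,::-1])
```

```text
0.2001478464225371 [ 0.5379804   0.2351664  -0.39013628]
start (np.float64(0.590396004776565), np.float64(-0.11067390318629435)) end (np.float64(0.5978750058130881), np.float64(0.06616801645804701))
pos [0.4444 0.3581 0.196 ] yhead 110.7 shift [ 0.0288 -0.4901  0.005 ] tilt [-0.005  0.002 -1.   ]
turn about tool z (deg): 23.08
```

View pics/s2c.png

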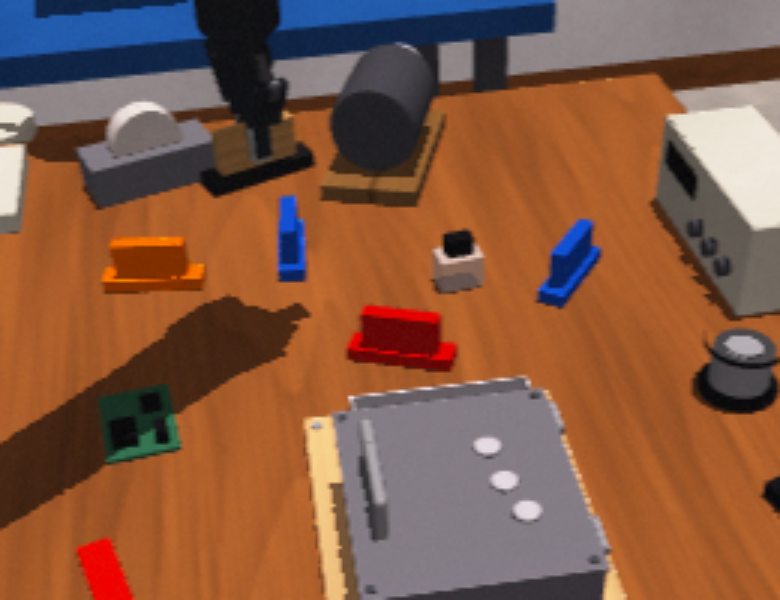

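The scraper is held level, with its underside about 22 mm below the TCP. Carry it to the -y side of the slugs, above the bar height.

send_rows(
  commands=[
    [0.002,-0.035,0,0,0,0,0.0],
    [0.002,-0.035,0,0,0,0,0.0],
    [0.002,-0.035,0,0,0,0,0.0],
    [0.002,-0.035,0,0,0,0,0.0],
    [0.002,-0.035,0,0,0,0,0.0],
    [0.002,-0.035,0,0,0,0,0.0],
    [0.002,-0.035,0,0,0,0,0.0],
  ],
)

```text
t: 8.7
position: [0.5162, 0.1212, 0.1912]
eef_rot: [0.563, -3.089, 0.001]
force: [0.9, 0.3, 0.0]
width: 0.207
```

send_rows(
  commands=[
    [0.002,-0.035,0,0,0,0,0.0],
    [0.002,-0.035,0,0,0,0,0.0],
    [0.002,-0.035,0,0,0,0,0.0],
    [0.002,-0.035,0,0,0,0,0.0],
    [0.002,-0.035,0,0,0,0,0.0],
    [0.002,-0.035,0,0,0,0,0.0],
    [0.002,-0.035,0,0,0,7.7,0.0],
    [0,0,0,0,0,7.7,0.0],
    [0,0,0,0,0,7.7,0.0],
    [0,0,0,0,0,0,0.0],
  ],
)

```text
t: 9.7
position: [0.5893, -0.1114, 0.1909]
eef_rot: [-0.071, -3.139, 0.001]
force: [-0.5, 0.8, -1.1]
width: 0.204
```

Run:
```python
from h import *
P=camera_params("wrist");q=np.load("q.npy");c,sn=np.cos(q[2]),np.sin(q[2])
b=lambda x,y:(q[0]+c*x-sn*y,q[1]+sn*x+c*y)
shift([*b(.03,-.077),.119],90+np.degrees(q[2]));s=monitor.state();print(s["width"],s["force"],s["joints"])
save("wrist","w4")
```

```text
pos [ 0.5893 -0.1114  0.1909] yhead 87.4 shift [-0.0012  0.0008  0.0719] tilt [ 0.002 -0.    -1.   ]
turn about tool z (deg): -0.17
0.20415457747328938 [-0.54709704  0.75276139 -1.06850484] [-0.07236042  0.42305342  0.26935662  1.72529869 -0.12837642  1.01254791
  1.76821705]
```

View pics/w4.png

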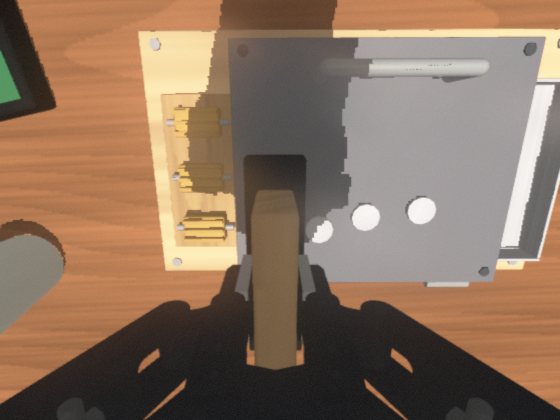

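The scraper is aligned with the lid and clear of the nearest slug at px (319,229). I'll lower it, then sweep slowly.

send_rows(
  commands=[
    [-0.001,0,0.012,0,0,0,0.0],
    [0,0,0.012,0,0,0,0.0],
    [0,0,0.012,0,0,0,0.0],
    [0,0,0.012,0,0,0,0.0],
    [0,0,0.012,0,0,0,0.0],
    [0,0,0.008,0,0,0,0.0],
    [0,0,0.004,0,0,0,0.0],
    [0,0,0,0,0,0,0.0],
    [0,0,0,0,0,0,0.0],
  ],
)

```text
t: 10.65
position: [0.5911, -0.1115, 0.1207]
eef_rot: [0.067, 3.14, -0.0]
force: [0.1, -0.3, -0.3]
width: 0.202
```

Run:
```python
from h import *
q=np.load("q.npy");c,sn=np.cos(q[2]),np.sin(q[2])
b=lambda x,y:(q[0]+c*x-sn*y,q[1]+sn*x+c*y)
shift([*b(.03,.06),.1185],90+np.degrees(q[2]));s=monitor.state();print(s["force"])
P=camera_params("wrist");im=save("wrist","w5")
for r in models.spot_point("wrist","slug0"): print(r["conf"],r["centre"],ray("wrist",r["centre"],.095,P))
```

```text
pos [ 0.5911 -0.1115  0.1207] yhead 87.6 shift [0.0008 0.1378 0.0022] tilt [-0.001 -0.    -1.   ]
turn about tool z (deg): -0.02
[ 0.06834416 -0.31517634 -0.3236617 ]
0.88 [397.2, 249.2] [ 0.59310851 -0.04070699  0.095     ]
0.7 [471.8, 243.1] [0.59112292 0.00157745 0.095     ]
0.65 [337.2, 266.2] [ 0.60243545 -0.07498151  0.095     ]
```

send_rows(
  commands=[
    [0,0.002,0.002,0,0,0,0.0],
    [0,0.004,0,0,0,0,0.0],
    [0,0.004,0,0,0,0,0.0],
    [0,0.005,0,0,0,0,0.0],
    [0,0.005,0,0,0,0,0.0],
    [0,0.005,0,0,0,0,0.0],
    [0,0.005,0,0,0,0,0.0],
    [0,0.005,0,0,0,0,0.0],
    [0,0.005,0,0,0,0,0.0],
    [0,0.005,0,0,0,0,0.0],
  ],
)

```text
t: 11.75
position: [0.5928, -0.0661, 0.1183]
eef_rot: [0.067, 3.141, -0.0]
force: [0.3, 0.1, -0.0]
width: 0.205
```

send_rows(
  commands=[
    [0,0.005,0,0,0,0,0.0],
    [0,0.005,0,0,0,0,0.0],
    [0,0.005,0,0,0,0,0.0],
    [0,0.005,0,0,0,0,0.0],
    [0,0.005,0,0,0,0,0.0],
    [0,0.005,0,0,0,0,0.0],
    [0,0.005,0,0,0,0,0.0],
    [0,0.005,0,0,0,0,0.0],
    [0,0.005,0,0,0,0,0.0],
    [0,0.005,0,0,0,0,0.0],
  ],
)

```text
t: 12.75
position: [0.5949, -0.0162, 0.1183]
eef_rot: [-0.067, -3.141, 0.0]
force: [-0.5, 0.3, -0.0]
width: 0.205
```

Run:
```python
from h import *
q=np.load("q.npy");c,sn=np.cos(q[2]),np.sin(q[2])
b=lambda x,y:(q[0]+c*x-sn*y,q[1]+sn*x+c*y)
shift([*b(.03,.101),.1185],90+np.degrees(q[2]));s=monitor.state();print(s["force"])
P=camera_params("wrist");im=save("wrist","w6")
M=np.array([[c,-sn],[sn,c]])
for r in models.spot_point("wrist","slug0"): print(r["conf"],r["centre"],M.T@(ray("wrist",r["centre"],.095,P)[:2]-q[:2]))
```

```text
pos [ 0.5949 -0.0162  0.1183] yhead 87.6 shift [ 0.0006  0.0834 -0.0002] tilt [ 0. -0. -1.]
turn about tool z (deg): -0.02
[-0.48570137  0.2862217  -0.01295174]
0.93 [324.8, 271.8] [0.04268546 0.04714659]
0.68 [321.8, 234.1] [0.01935888 0.04440428]
0.58 [354.9, 250.0] [0.02898534 0.06358141]
0.4 [249.5, 170.2] [-0.01646763  0.00490387]
```

View pics/w6.png

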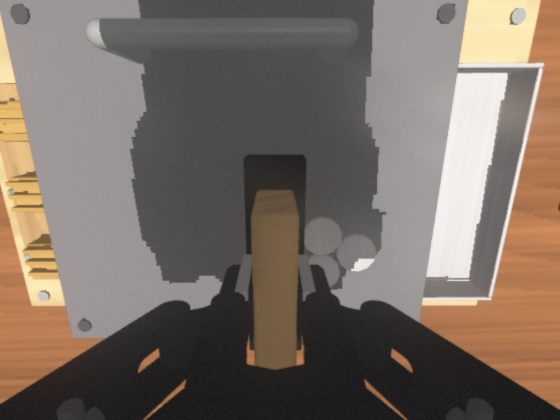

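All three slugs are bunched ahead of the foot, around px (323,237), (355,251) and (323,270). Keep sweeping, slower near the edge.

send_rows(
  commands=[
    [0,0.005,0,0,0,0,0.0],
    [0,0.005,0,0,0,0,0.0],
    [0,0.005,0,0,0,0,0.0],
    [0,0.005,0,0,0,0,0.0],
    [0,0.005,0,0,0,0,0.0],
    [0,0.005,0,0,0,0,0.0],
    [0,0.003,0,0,0,0,0.0],
    [0,0.003,0,0,0,0,0.0],
    [0,0.003,0,0,0,0,0.0],
    [0,0.003,0,0,0,0,0.0],
  ],
)

```text
t: 13.85
position: [0.5967, 0.0255, 0.1183]
eef_rot: [-0.067, -3.141, 0.0]
force: [0.6, -0.4, -0.6]
width: 0.204
```

send_rows(
  commands=[
    [0,0.003,0,0,0,0,0.0],
    [0,0.003,0,0,0,0,0.0],
    [0,0.003,0,0,0,0,0.0],
    [0,0.003,0,0,0,0,0.0],
    [0,0.003,0,0,0,0,0.0],
    [0,0.003,0,0,0,0,0.0],
    [0,0.003,0,0,0,0,0.0],
    [0,0.003,0,0,0,0,0.0],
    [0,0.003,0,0,0,0,0.0],
    [0,0.003,0,0,0,0,0.0],
  ],
)

```text
t: 14.85
position: [0.598, 0.0557, 0.1183]
eef_rot: [-0.067, -3.141, 0.0]
force: [-0.7, -0.3, -0.0]
width: 0.205
```

send_rows(
  commands=[
    [0,0.003,0,0,0,0,0.0],
    [0,0.003,0,0,0,0,0.0],
    [0,0.003,0,0,0,0,0.0],
    [0,0.003,0,0,0,0,0.0],
    [0,0,0,0,0,0,0.0],
    [0,0,0,0,0,0,0.0],
  ],
)

```text
t: 15.45
position: [0.5985, 0.0674, 0.1183]
eef_rot: [-0.067, -3.141, 0.0]
force: [-0.3, -0.3, -1.0]
width: 0.201
```

Run:
```python
from h import *
q=np.load("q.npy");c,sn=np.cos(q[2]),np.sin(q[2])
b=lambda x,y:(q[0]+c*x-sn*y,q[1]+sn*x+c*y)
shift([*b(.03,.101),.1185],90+np.degrees(q[2]));s=monitor.state();print(s["force"])
P=camera_params("wrist");im=save("wrist","w7")
M=np.array([[c,-sn],[sn,c]])
for r in models.spot_point("wrist","slug0"): print(r["conf"],r["centre"],M.T@(ray("wrist",r["centre"],.018,P)[:2]-q[:2]))
```

```text
pos [0.5985 0.0674 0.1183] yhead 87.6 shift [ 0.0006 -0.0002 -0.0002] tilt [ 0. -0. -1.]
turn about tool z (deg): -0.01
[-0.27702561 -0.28069977 -0.99456154]
0.71 [305.3, 198.0] [0.01826316 0.12581948]
0.66 [303.0, 212.0] [0.02982493 0.12429961]
```

View pics/w7.png

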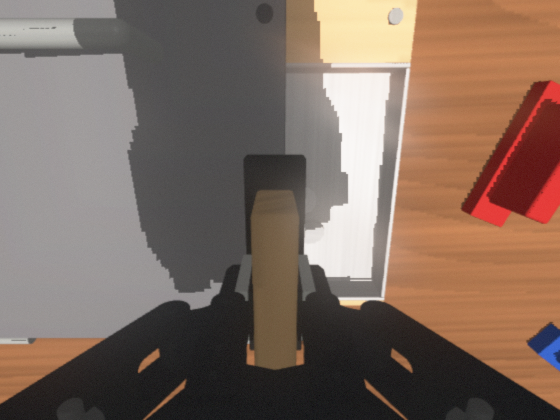

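Two slugs show in the tray beside the foot. Raise to check the third.

send_rows(
  commands=[
    [0,0,-0.01,0,0,0,0.0],
    [0,0,-0.02,0,0,0,0.0],
    [0,0,-0.025,0,0,0,0.0],
    [0,0,-0.025,0,0,0,0.0],
    [0.01,0.025,0,0,0,0,0.0],
    [0.01,0.025,0,0,0,0,0.0],
    [0.01,0.025,0,0,0,0,0.0],
    [0.01,0.025,0,0,0,0,0.0],
    [0,0,0,0,0,0,0.0],
  ],
)

```text
t: 16.45
position: [0.5616, 0.1729, 0.1991]
eef_rot: [0.059, 3.141, 0.002]
force: [0.8, 0.3, -0.8]
width: 0.205
```

Run:
```python
from h import *
q=np.load("q.npy");c,sn=np.cos(q[2]),np.sin(q[2])
shift([.4435,.357,.198],110.8)
M=np.array([[c,-sn],[sn,c]])
for n in("wrist","side"):
  P=camera_params(n);im=save(n,"t"+n)
  for r in models.spot_point(n,"slug0"): print(n,r["conf"],r["centre"],M.T@(ray(n,r["centre"],.018,P)[:2]-q[:2]))
```

```text
pos [0.5616 0.1729 0.1991] yhead 87.8 shift [0.125  0.1795 0.0013] tilt [-0.     0.002 -1.   ]
turn about tool z (deg): -22.97
wrist 0.8 [197.8, 216.3] [0.01810117 0.12336908]
wrist 0.58 [199.9, 226.9] [0.03014613 0.12484119]
wrist 0.5 [208.1, 240.5] [0.04594744 0.13281911]
```

View pics/twrist.png

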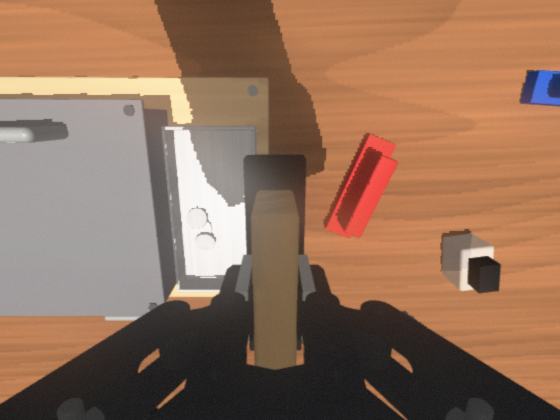

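The network reports three slugs in the tray at (198,216), (200,227) and (208,240), stacked partly on each other, and the lid looks empty. I'll zoom in to confirm that while setting the scraper down.

send_rows(
  commands=[
    [0.0156,0.0224,0,0,0,0,0.0],
    [0.0156,0.0224,0,0,0,0,0.0],
    [0.0156,0.0224,0,0,0,0,0.0],
    [0.0156,0.0224,0,0,0,0,0.0],
    [0.0156,0.0224,0,0,0,0,0.0],
    [0.0156,0.0224,0,0,0,0,0.0],
    [0.0156,0.0224,0,0,0,0,0.0],
    [0.0156,0.0224,0,0,0,0,0.0],
    [0,0,0,0,0,0,0.0],
  ],
)

```text
t: 17.55
position: [0.4442, 0.3558, 0.1984]
eef_rot: [-0.062, -3.14, -0.001]
force: [0.1, 0.2, -0.3]
width: 0.203
```

send_rows(
  commands=[
    [0,0,0,0,0,-7.7,0.0],
    [0,0,0,0,0,-7.7,0.0],
    [0,0,0,0,0,-7.7,0.0],
    [0,0,0.03,0,0,0,0.0],
    [0,0,0.03,0,0,0,0.0],
    [0,0,0.03,0,0,0,0.0],
    [0,0,0.03,0,0,0,0.0],
    [0,0,0.03,0,0,0,0.0],
    [0,0,0.015,0,0,0,0.0],
    [0,0,0,0,0,0,0.0],
  ],
)

```text
t: 18.55
position: [0.4457, 0.3519, 0.0318]
eef_rot: [0.561, -3.089, 0.003]
force: [0.1, -0.5, -0.6]
width: 0.205
```

Run:
```python
from h import *
shift([.4435,.357,.0225],110.8)
print(monitor.state()["force"])
im=camera("scene");a=cv2.imread("pics/twrist.png")[170:270,150:290];b=im[200:300,230:370,::-1]
cv2.imwrite("pics/cmp.png",cv2.resize(np.vstack([a,b]),None,fx=3,fy=3,interpolation=cv2.INTER_CUBIC))
```

```text
pos [0.4457 0.3519 0.0318] yhead 110.6 shift [0.0002 0.0056 0.0093] tilt [ 0.003 -0.002 -1.   ]
turn about tool z (deg): -0.21
[ 0.08925543 -0.46575227 -0.63387462]
```

View pics/cmp.png

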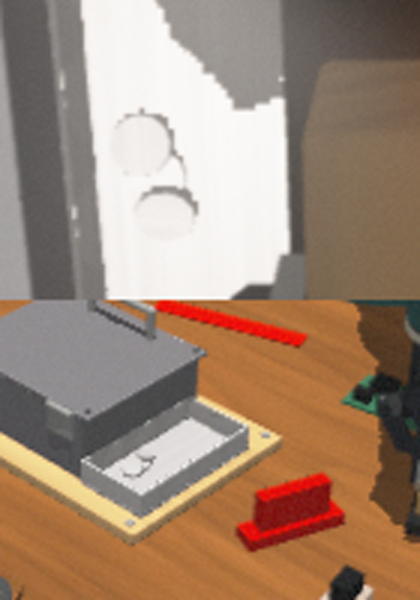

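The zoom shows three slugs in the tray, one of them under the other two, and a bare lid. Lower the last 9 mm, release and rise.

send_rows(
  commands=[
    [0,0.003,0.005,0,0,0,0.0],
    [0,0.002,0.004,0,0,0,0.0],
    [0,0,0.0005,0,0,0,0.0],
    [0,0,0,0,0,0,0.0],
    [0,0,0,0,0,0,0.0854],
    [0,0,0,0,0,0,0.0854],
    [0,0,0,0,0,0,0.0854],
    [0,0,0,0,0,0,0.0854],
    [0,0,0,0,0,0,0.0854],
    [0,0,0,0,0,0,0.0854],
  ],
)

```text
t: 19.6
position: [0.444, 0.358, 0.0238]
eef_rot: [0.563, -3.091, 0.0]
force: [0.3, -0.9, 0.5]
width: 1.002
```

send_rows(
  commands=[
    [0,0,-0.02,0,0,0,0.0854],
    [0,0,-0.03,0,0,0,0.0854],
    [0,0,-0.035,0,0,0,0.0854],
    [0,0,-0.035,0,0,0,0.0854],
    [0,0,-0.035,0,0,0,0.0854],
    [0,0,-0.035,0,0,0,0.0854],
    [0,0,-0.035,0,0,0,0.0854],
    [0,0,-0.02,0,0,0,0.0854],
    [0,0,0,0,0,0,0.0854],
  ],
)

```text
t: 20.5
position: [0.4448, 0.3587, 0.2718]
eef_rot: [-0.563, 3.087, 0.004]
force: [0.2, -0.4, -0.9]
width: 1.004
```

Run:
```python
from h import *
q=np.load("q.npy");c,sn=np.cos(q[2]),np.sin(q[2])
b=lambda x,y:(q[0]+c*x-sn*y,q[1]+sn*x+c*y)
print(b(-.072,0));shift([*b(-.072,0),.23],np.degrees(q[2]))
print(monitor.state()["joints"],monitor.state()["width"])
P=camera_params("wrist");save("wrist","w8")
for r in models.spot_point("wrist","scraper"): print(r["conf"],r["centre"],ray("wrist",r["centre"],0,P))
```

```text
(np.float64(0.4917406786527766), np.float64(-0.029432739805844415))
pos [0.4448 0.3587 0.2718] yhead 110.7 shift [ 0.0932 -0.3798  0.0408] tilt [-0.004  0.002 -1.   ]
turn about tool z (deg): -66.92
[-0.77511072  0.28255016  0.05214524  1.70861742 -0.01596399  1.14623385
  1.21277798] 1.0037954996092422
0.83 [181.3, 227.7] [0.56096812 0.26445771 0.        ]
0.78 [345.9, 228.9] [0.48192493 0.47944329 0.        ]
0.78 [384.6, 106.5] [0.31743123 0.45732393 0.        ]
0.73 [273.3, 171.8] [0.44261752 0.35665593 0.        ]
0.67 [202.0, 362.8] [0.77205767 0.35803903 0.        ]
```

The scraper rests at (0.443, 0.357) on the bench, off the board. Now go over the bar and turn +113° so the jaws open across it, which joint 7's range allows.

send_rows(
  commands=[
    [0.0093,-0.038,0.002,0,0,0,0.0854],
    [0.0093,-0.038,0.002,0,0,0,0.0854],
    [0.0093,-0.038,0.002,0,0,0,0.0854],
    [0.0093,-0.038,0.002,0,0,0,0.0854],
    [0.0093,-0.038,0.002,0,0,0,0.0854],
    [0.0093,-0.038,0.002,0,0,0,0.0854],
    [0.0093,-0.038,0.002,0,0,0,0.0854],
    [0.0093,-0.038,0.002,0,0,0,0.0854],
    [0.0093,-0.038,0.002,0,0,0,0.0854],
    [0.0093,-0.038,0.002,0,0,0,0.0854],
  ],
)

```text
t: 21.6
position: [0.4904, -0.032, 0.2478]
eef_rot: [0.563, -3.089, 0.0]
force: [0.7, 0.4, 0.4]
width: 0.997
```

send_rows(
  commands=[
    [0,0,0,0,0,8,0.0854],
    [0,0,0,0,0,8,0.0854],
    [0,0,0,0,0,8,0.0854],
    [0,0,0,0,0,8,0.0854],
    [0,0,0,0,0,8,0.0854],
    [0,0,0,0,0,8,0.0854],
    [0,0,0,0,0,8,0.0854],
    [0,0,0,0,0,8,0.0854],
    [0,0,0,0,0,8,0.0854],
    [0,0,0,0,0,8,0.0854],
  ],
)

```text
t: 22.6
position: [0.4905, -0.0304, 0.2477]
eef_rot: [-1.562, -2.724, 0.002]
force: [-0.9, -0.0, 0.2]
width: 1.003
```

send_rows(
  commands=[
    [0,0,0,0,0,8,0.0854],
    [0,0,0,0,0,8,0.0854],
    [0,0,0,0,0,8,0.0854],
    [0,0,0,0,0,8,0.0854],
    [0,0,0,0,0,1,0.0854],
    [0,0,0,0,0,0,0.0854],
  ],
)

```text
t: 23.2
position: [0.4907, -0.0303, 0.2482]
eef_rot: [-2.262, -2.179, 0.002]
force: [-0.4, -0.3, 0.2]
width: 0.999
```

Run:
```python
from h import *
q=np.load("q.npy");c,sn=np.cos(q[2]),np.sin(q[2])
b=lambda x,y:(q[0]+c*x-sn*y,q[1]+sn*x+c*y)
P=camera_params("wrist");im=save("wrist","w9")
shift([*b(-.072,0),.109],np.degrees(q[2]))
print(monitor.state()["joints"])
for n,z in(("lid_bar",.13),("lid_hinge",.091),("board",0)):
  for r in models.spot_point("wrist",n)[:2]: print(n,r["conf"],r["centre"],ray("wrist",r["centre"],z,P))
```

```text
pos [ 0.4908 -0.0303  0.2483] yhead -2.1 shift [0.001  0.001  0.1393] tilt [-0.    -0.001 -1.   ]
turn about tool z (deg): 0.3
[-0.47343185  0.1729588   0.53013271  1.93154583 -0.09927506  1.06332271
  0.06162   ]
lid_bar 0.67 [273.2, 206.9] [ 0.48930271 -0.02977531  0.13      ]
lid_hinge 0.8 [443.9, 198.0] [ 0.65544619 -0.03808841  0.091     ]
board 0.57 [328.4, 174.3] [ 0.55745539 -0.02725778  0.        ]
```

The viewer is used up, so I'll check the bar's position numerically from the saved image.

Run:
```python
from h import *
P=camera_params("wrist")
g=cv2.imread("pics/w9.png",0)
for y0 in(185,200,215,230): print(y0,g[y0-2:y0+3,250:305].mean(0).astype(int).tolist())
for x in(.4843,.4893,.4917,.4943): print(x,proj("wrist",(x,-.03,.13),P))
d=monitor.state()["position"];print(d, proj("wrist",(d[0],d[1],.13),P))
q=np.load("q.npy");c,sn=np.cos(q[2]),np.sin(q[2])
B=lambda x,y,z:proj("wrist",(q[0]+c*x-sn*y,q[1]+sn*x+c*y,z),P)
for p in((-.096,-.1,.095),(-.096,.1,.095),(-.096,0,.095),(-.12,.0,.015),(-.12,.1,.015)): print(p,B(*p))
for y0 in(150,190,210,270): print(y0,g[y0-1:y0+2,180:262].mean(0).astype(int).tolist())
```

```text
185 [91, 84, 83, 82, 83, 82, 84, 83, 84, 85, 85, 84, 85, 86, 87, 86, 86, 86, 88, 88, 93, 95, 96, 97, 98, 97, 97, 98, 98, 97, 98, 102, 109, 126, 131, 133, 134, 142, 147, 145, 146, 146, 146, 147, 147, 147, 148, 148, 148, 148, 149, 149, 149, 150, 149]
200 [91, 81, 79, 80, 78, 80, 81, 80, 80, 80, 81, 82, 82, 82, 82, 82, 82, 83, 84, 86, 90, 92, 94, 94, 97, 96, 97, 95, 97, 96, 95, 89, 87, 87, 88, 87, 89, 89, 90, 91, 91, 92, 90, 91, 94, 114, 121, 105, 94, 92, 93, 95, 94, 93, 94]
215 [96, 85, 76, 77, 76, 77, 76, 77, 77, 78, 77, 77, 79, 78, 79, 78, 80, 80, 81, 83, 89, 91, 94, 94, 94, 95, 94, 94, 94, 94, 92, 87, 85, 84, 86, 85, 87, 87, 86, 87, 87, 87, 88, 88, 88, 90, 92, 95, 108, 114, 115, 113, 104, 98, 97]
230 [103, 87, 78, 77, 76, 77, 77, 76, 78, 78, 78, 78, 78, 78, 78, 78, 77, 79, 79, 81, 87, 91, 91, 93, 95, 95, 94, 93, 94, 95, 97, 109, 133, 143, 143, 144, 144, 144, 145, 144, 144, 143, 144, 144, 144, 143, 144, 143, 143, 144, 144, 144, 144, 143, 144]
0.4843 [266.97820333 207.14798834]
0.4893 [272.80253777 206.9308345 ]
0.4917 [275.59906859 206.82656895]
0.4943 [278.62926629 206.7135914 ]
[ 0
[... 1059 characters left out ...]
9, 68, 68, 66, 67, 66, 67, 66, 67, 65, 66, 66, 65, 66, 66, 66, 64, 65, 65, 65, 67, 67, 69, 68, 69, 67, 68, 67, 66, 68, 65, 68, 67, 67, 68, 68, 68, 66, 69, 69, 66, 67, 68, 72, 90, 100, 101, 101, 100, 101, 102, 102, 101, 101, 100, 102, 101, 96, 82, 78, 77, 77, 77, 78, 76, 79, 77, 80, 79]
270 [67, 109, 126, 128, 127, 125, 123, 122, 122, 117, 116, 112, 114, 117, 119, 119, 121, 127, 130, 133, 133, 129, 127, 128, 127, 128, 127, 128, 126, 125, 125, 127, 127, 129, 126, 124, 123, 124, 128, 131, 134, 133, 134, 133, 130, 132, 132, 132, 130, 130, 131, 132, 133, 133, 132, 128, 127, 128, 128, 161, 191, 198, 200, 201, 201, 204, 204, 202, 200, 203, 204, 201, 152, 112, 108, 123, 129, 138, 142, 143, 142, 144]
```

The bar's image centre is at column ~275.3, so x is 0.4915, which agrees with the board fit. Descend and pinch it.

send_rows(
  commands=[
    [0.001,0.0005,0.02,0,0,0.3,0.0854],
    [0,0,0.02,0,0,0,0.0854],
    [0,0,0.02,0,0,0,0.0854],
    [0,0,0.02,0,0,0,0.0854],
    [0,0,0.02,0,0,0,0.0854],
    [0,0,0.02,0,0,0,0.0854],
    [0,0,0.012,0,0,0,0.0854],
    [0,0,0.007,0,0,0,0.0854],
    [0,0,0,0,0,0,0.0854],
    [0,0,0,0,0,0,0.0854],
  ],
)

```text
t: 24.4
position: [0.4919, -0.0294, 0.1104]
eef_rot: [2.271, 2.17, 0.001]
force: [0.5, 0.3, -0.3]
width: 1.002
```

send_rows(
  commands=[
    [0,0,0,0,0,0,0.0],
    [0,0,0,0,0,0,0.0],
    [0,0,0,0,0,0,0.0],
    [0,0,0,0,0,0,0.0],
    [0,0,0,0,0,0,0.0],
    [0,0,0,0,0,0,0.0],
    [0,0,0,0,0,0,0.0],
    [0,0,0,0,0,0,0.0],
    [0,0,0,0,0,0,0.0],
    [0,0,0,0,0,0,0.0],
  ],
  force=30,
)

```text
t: 25.4
position: [0.491, -0.0293, 0.1099]
eef_rot: [-2.271, -2.169, 0.001]
force: [-6.3, -0.2, 7.0]
width: 0.1
```

Run:
```python
from h import *
p,r=pose();s=monitor.state();print(p,r.as_matrix()[:,1],s["force"],s["ft_torque"],s["width"],np.round(s["joints"],2))
q=np.load("q.npy")
th=np.radians(np.arange(0,61,2));x=-.162*np.cos(th)+.039*np.sin(th);z=.162*np.sin(th)+.039*np.cos(th)
print(np.round(1000*np.c_[np.diff(x),-np.diff(z)],1).tolist(),x[-1]-x[0],z[-1]-z[0])
```

```text
[ 0.49098929 -0.02931328  0.10988123] [ 0.99894125 -0.04598749 -0.00123545] [-6.32026871 -0.19459769  6.96394415] [0.14035619 1.28820991 0.018817  ] 0.10015947129660893 [-0.4   0.38  0.48  2.06 -0.25  0.76  0.18]
[[1.5, -5.6], [1.7, -5.6], [1.8, -5.5], [2.0, -5.4], [2.2, -5.4], [2.4, -5.3], [2.6, -5.2], [2.8, -5.1], [3.0, -5.0], [3.1, -4.9], [3.3, -4.8], [3.5, -4.7], [3.6, -4.5], [3.8, -4.4], [3.9, -4.3], [4.1, -4.1], [4.2, -4.0], [4.4, -3.9], [4.5, -3.7], [4.6, -3.5], [4.7, -3.4], [4.9, -3.2], [5.0, -3.0], [5.1, -2.9], [5.2, -2.7], [5.3, -2.5], [5.3, -2.3], [5.4, -2.1], [5.5, -1.9], [5.5, -1.7]] 0.11477499074759309 0.12079611541307908
```

The grip on the bar is at the expected width with small forces. Lift along the arc, 2° per row.

send_rows(
  commands=[
    [0,0.0015,-0.0056,0,0,0,0],
    [0,0.0017,-0.0056,0,0,0,0],
    [0,0.0018,-0.0055,0,0,0,0],
    [0,0.002,-0.0054,0,0,0,0],
    [0,0.0022,-0.0054,0,0,0,0],
    [0,0.0024,-0.0053,0,0,0,0],
    [0,0.0026,-0.0052,0,0,0,0],
    [0,0.0028,-0.0051,0,0,0,0],
    [0,0.003,-0.005,0,0,0,0],
    [0,0.0031,-0.0049,0,0,0,0],
  ],
)

```text
t: 26.4
position: [0.5131, -0.0303, 0.1629]
eef_rot: [-2.27, -2.168, 0.004]
force: [-15.0, 1.5, 6.5]
width: 0.102
```

send_rows(
  commands=[
    [0,0.0033,-0.0048,0,0,0,0],
    [0,0.0035,-0.0047,0,0,0,0],
    [0,0.0036,-0.0045,0,0,0,0],
    [0,0.0038,-0.0044,0,0,0,0],
    [0,0.0039,-0.0043,0,0,0,0],
    [0,0.0041,-0.0041,0,0,0,0],
    [0,0.0042,-0.004,0,0,0,0],
    [0,0.0044,-0.0039,0,0,0,0],
    [0,0.0045,-0.0037,0,0,0,0],
    [0,0.0046,-0.0035,0,0,0,0],
  ],
)

```text
t: 27.4
position: [0.5535, -0.032, 0.2058]
eef_rot: [-2.27, -2.168, 0.002]
force: [-18.7, 4.2, 20.0]
width: 0.102
```

```bash
cat >> h.py <<'E'
def lid():
    q=np.load("q.npy");p,r=pose();g=p-.019*r.as_matrix()[:,2]
    x=np.cos(q[2])*(g[0]-q[0])+np.sin(q[2])*(g[1]-q[1])-.09;z=g[2]-.091
    print("g",g,"radius",np.hypot(x,z),"vs .1666; theta deg",np.degrees(np.arctan2(z,-x)-np.arctan2(.039,.162)))
    s=monitor.state();print(s["t"],s["force"],s["ft_torque"],s["width"],np.round(s["joints"],2))
E
python3 - <<'E'
from h import *
lid()
E
```

```text
g [ 0.55358357 -0.03201668  0.22483304] radius 0.16712846797440234 vs .1666; theta deg 39.66873921889217
27.4 [-18.67544359   4.21721723  20.0022728 ] [0.75298314 4.0604785  0.0909313 ] 0.10244073272412929 [-0.41  0.35  0.51  1.83 -0.2   1.01  0.14]
```

The force is about 27 N outward along the radius, so my arc is slightly too tight. I'll ease outward and check.

send_rows(
  commands=[
    [0,-0.001,-0.001,0,0,0,0],
    [0,0,0,0,0,0,0],
    [0,0,0,0,0,0,0],
  ],
)

```text
t: 27.7
position: [0.5532, -0.032, 0.2058]
eef_rot: [-2.271, -2.17, 0.001]
force: [-4.9, 3.5, 3.8]
width: 0.109
```

Run:
```python
from h import *
lid()
```

```text
g [ 0.55321347 -0.03199862  0.22482194] radius 0.16734179005154018 vs .1666; theta deg 39.56487334147643
27.7 [-4.88891069  3.47646025  3.75596755] [0.53647392 1.18661561 0.01992178] 0.10895578558394849 [-0.41  0.35  0.51  1.83 -0.2   1.01  0.13]
```

send_rows(
  commands=[
    [0,0.0046,-0.0035,0,0,0,0],
    [0,0.0047,-0.0033,0,0,0,0],
    [0,0.0049,-0.0032,0,0,0,0],
    [0,0.005,-0.0031,0,0,0,0],
    [0,0.005,-0.0029,0,0,0,0],
    [0,0.0051,-0.0028,0,0,0,0],
    [0,0.0052,-0.0026,0,0,0,0],
    [0,0.0052,-0.0024,0,0,0,0],
    [0,0.0053,-0.0022,0,0,0,0],
    [0,0.0054,-0.0021,0,0,0,0],
  ],
)

```text
t: 28.7
position: [0.6042, -0.0342, 0.2335]
eef_rot: [-2.271, -2.17, 0.0]
force: [1.6, 5.7, -9.1]
width: 0.106
```

send_rows(
  commands=[
    [0,0.002,-0.0008,0,0,0,0],
    [0,0,0,0,0,0,0],
    [0,0,0,0,0,0,0],
  ],
)

```text
t: 29.0
position: [0.606, -0.0342, 0.2341]
eef_rot: [-2.271, -2.17, 0.001]
force: [1.3, 4.9, -8.1]
width: 0.103
```

Run:
```python
from h import *
lid()
for n in("scene","side"):
  camera(n);P=camera_params(n)
  for t,z in(("lid_bar",.2508),("scraper",0),("meter",0),("cup",0),("relay",0),("slug0",.02)):
    for r in models.spot_point(n,t)[:5 if t in("scraper","slug0") else 1]: print(n,t,round(r["conf"],2),np.round(r["centre"]),np.round(ray(n,r["centre"],z,P)[:2],3))
q=np.load("q.npy");print(q[0]+.0428*np.cos(q[2]),q[1]+.0428*np.sin(q[2]))
print(monitor.state()["t"])
```

```text
g [ 0.60601697 -0.03424873  0.25308183] radius 0.16893312571469046 vs .1666; theta deg 60.09050084153992
29.0 [ 1.30719528  4.89240001 -8.10538002] [ 1.07533513 -0.11216724  0.0427796 ] 0.10255096843806717 [-0.38  0.42  0.51  1.67 -0.22  1.11  0.15]
scene lid_bar 0.58 [242. 177.] [ 0.61 -0.04]
scene scraper 0.96 [328. 275.] [0.559 0.264]
scene scraper 0.7 [420. 267.] [0.33  0.455]
scene scraper 0.63 [406. 293.] [0.472 0.483]
scene scraper 0.59 [311. 328.] [0.775 0.364]
scene scraper 0.57 [374. 270.] [0.441 0.357]
scene meter 0.64 [215. 191.] [ 0.418 -0.38 ]
scene cup 0.64 [162. 214.] [ 0.668 -0.391]
scene relay 0.87 [345. 310.] [0.653 0.392]
scene slug0 0.38 [277. 256.] [0.606 0.1  ]
side lid_bar 0.71 [313. 164.] [ 0.605 -0.03 ]
side scraper 0.93 [189. 156.] [0.31  0.449]
side scraper 0.79 [230. 165.] [0.437 0.366]
side scraper 0.78 [274. 179.] [0.566 0.259]
side scraper 0.7 [235. 146.] [0.468 0.474]
side scraper 0.61 [330. 156.] [0.769 0.341]
side meter 0.78 [266. 392.] [ 0.431 -0.376]
side cup 0.63 [387. 378.] [ 0.663 -0.397]
side relay 0.57 [294. 154.] [0.655 0.382]
0.606438149698937 -0.034283526918798365
29.7
```

The lid is at ~60° by kinematics, and the cameras agree on the bar position. I'll ease the slight 8 N outward pull, let it settle and check.

send_rows(
  commands=[
    [0,0,0.0007,0,0,0,0],
    [0,0,0,0,0,0,0],
    [0,0,0,0,0,0,0],
    [0,0,0,0,0,0,0],
    [0,0,0,0,0,0,0],
    [0,0,0,0,0,0,0],
    [0,0,0,0,0,0,0],
    [0,0,0,0,0,0,0],
  ],
)

```text
t: 30.5
position: [0.6062, -0.0342, 0.234]
eef_rot: [-2.272, -2.17, -0.0]
force: [-1.8, 6.0, -0.2]
width: 0.105
```

Run:
```python
from h import *
from scipy.optimize import minimize_scalar
lid();q=np.load("q.npy");P=camera_params("side");im=cv2.cvtColor(camera("side"),cv2.COLOR_RGB2GRAY)
for k in range(2):
  im=camera("side");r=models.spot_point("side","lid_bar")[:1];print(r[0]["centre"])
def f(th):
    x=.09-.162*np.cos(th)+.039*np.sin(th);z=.091+.162*np.sin(th)+.039*np.cos(th)
    return np.hypot(*(proj("side",(q[0]+np.cos(q[2])*x,q[1]+np.sin(q[2])*x,z),P)-r[0]["centre"]))
m=minimize_scalar(f,bounds=(.3,1.4),method="bounded");print("camera theta",m.x,"err px",m.fun)
lid()
```

```text
g [ 0.60617925 -0.03424586  0.25301638] radius 0.1688247094608557 vs .1666; theta deg 60.13699171873554
30.5 [-1.79328768  5.98745993 -0.22007272] [ 1.17203298  0.51084154 -0.00664562] 0.10474856414354382 [-0.38  0.42  0.51  1.67 -0.22  1.11  0.15]
[311.0, 165.0]
[311.3, 163.8]
camera theta 1.017943648058501 err px 2.465482741330376
g [ 0.60617173 -0.03424259  0.25302687] radius 0.16883693340954783 vs .1666; theta deg 60.135500339469715
30.75 [-1.74271985  5.29461654 -1.5039528 ] [1.18309102 0.45103404 0.01168562] 0.10254612718424008 [-0.38  0.42  0.51  1.67 -0.22  1.11  0.15]
```

The lid is steady: 60.1° from arm kinematics, and about 58° from the camera. Hand in.

```bash
python3 -c "
from workcell import arm;print(arm.sign_off())"
```

```text
the job is handed in; nothing more can be done
None
```

I swept the three slugs into the tray, set the scraper back on the bench, and lifted the lid. It was handed in at about t = 31 s with the gripper holding the lid open at about 60°.

- **Lid:** The arm's position gave 60.1° and the side camera about 58° (1.018 rad, 2.5 px residual), both inside the ±7° band. It stood still between the last readings, and the grip held on the bar at 30 N. On the way up, the force at the wrist reached about 27 N because my arc was slightly too tight. I corrected it, and about 6 N remained at the end.
- **Slugs:** Before the lift, a zoomed wrist picture showed all three in the tray, one lying under the other two, and the lid bare. With the lid up, the scene camera found one slug in the tray and the side camera none, so I could not recount them at the end.
- **Scraper:** It rests at about (0.44, 0.36), off the board. Both cameras found it there after the lift.
- **Bystanders:** The relay, cup and multimeter were found within about 15 mm of their first positions. The one exception was the side camera's first multimeter reading, a false detection near the tray.

I reached the limit of 12 pictures before gripping the bar. I checked the grasp and the hold from numbers only: image profiles, the trained networks, forces and arm positions.

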